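Set a tip box back in its bay

TASK

The tip box with the milky hinged lid has been left standing on its end beside the two-bay station, its lid ajar. With light pushes only, never gripping or lifting it, push the lid shut, then push the box over so that it drops onto its base with the lid on top and still shut, and slide it into the empty bay until it sits home against the end stop. Leave the open tip box in the other bay and the bottles, jar and well plate round about where they are.

Things in the scene. Friction and masses are not known exactly. Their poses are not given: they have to be found in the camera images.
- tip_box: tip box to put away: blue base, milky hinged lid, 86 x 122 x 82 mm shut and lying on its base, 0.16-0.26 kg. Origin: centre of its underside. Own z from underside to lid top, own y along its 122 mm, own x from the lid's free edge (-43 mm) to the hinge (+44 mm). At the start it stands on end: own y up, underside towards the station (left), lid to the right, hinge upright on the far side
- box_centre (a point): centre of the tip box (own frame 0, 0, 41 mm): 61 mm above the worktop while the box stands on end, 41 mm when it lies on its base. Pushed over towards the station, the box turns about the lower edge of its underside and lands with its axes about parallel to the station's
- lid_edge (a point): middle of the free edge of the box's lid, half-way up the lid's 26 mm rim; it swings with the lid
- tip_box_lid (a joint): opening angle of the tip box's lid, rad: 0 shut, 0.4 to 0.9 at the start. Hinge line along own y at own x = 44 mm, z = 51 mm of the box (the shut lid's outer face is 31 mm further out, at z = 82 mm); a nearly free hinge, which is upright while the box stands on end; no catch and no spring
- station: two-bay tip-box station screwed down: three aluminium guide bars 18 mm high, up to 30 wide, with tapered noses; a cross bar with rubber buffers closes the left end. Origin (on the worktop): where the tip box's origin lies when home in the empty front bay. Own y along the bays to the end stop (buffer face at y = 62.5 mm), own x to the rear bay (centre x = 125 mm), which holds the open tip box
- bay_mouth (a point): middle of the mouth of the empty front bay, between the nose tips, on the worktop (station frame 0, -100 mm). The mouth is 118 mm wide and narrows over 40 mm to the bay's 95 mm
- tip_box_open: bystander: open tip box, blue base, full of white tips, 86 x 122 x 65 mm, in the rear bay; origin: centre of its underside
- bottle_green: bystander: reagent bottle with green cap, 46 x 92 mm, standing; origin: centre of its underside
- bottle_red: bystander: reagent bottle with red cap, 44 x 98 mm, standing; origin: centre of its underside
- well_plate: bystander: flat multi-well plate, 86 x 128 x 14 mm; origin: centre of its underside
- jar: bystander: jar with blue cap, 53 x 86 mm, standing; origin: centre of its underside
Things that resemble listed ones, but are neither listed nor needed, are in the scene too. Leave any green or red look-alike of the tip_box alone.

How it is judged:
By the outcome, as a careful person would: the job done as asked, in the order asked, and still so for the second after the job is handed in, with the robot touching nothing.
It also fails if it takes over 72 s, if anything falls off the work surface, if the arm or the gripper's body presses on something with over 40 N, if the wrist force passes 120 N, or if a joint passes its speed limit or range.

ROBOT

A 6-joint arm with a two-finger parallel gripper is mounted at the origin on a cart in front of the work surface, level with it; the furniture and walls round the work are solid. World frame = base frame: x ahead of the robot, y to its left, z up, the work surface at z = 0. Lengths are in m, angles in rad, forces in N, time in s.
With the tool pointing down it reaches from about 0.35 to 0.975 m from the base axis. Payload 4.9 kg.
Tool frame: the origin (TCP) lies at the very end of the fingers, on their centre line; the grasp point (between the pads) lies 19 mm behind it; z points along the fingers, y is the line along which they close (so a half turn about z gives the same grasp; the last joint's range is limited). The gripper opens to 85 mm and grips with 20 to 120 N. Pads are 22 mm wide; open, the fingers measure 114 mm over their backs; the gripper's body (76 mm by 85 mm) begins 54 mm behind the grasp point. The pads swing forward as they close: fully open they stand 13 mm farther back than shut.
Start: joints at [1.077, 0.053, 1.613, -0, 1.476, -0.119], TCP at [0.229, 0.582, 0.231] pointing down, gripper open.
Joint ranges: [-3.01, 3.01], [-1.01, 2.22], [0.06, 2.58], [-1.02, 4.17], [0.09, 2.62], [-3.14, 3.14]. Speed limits (rad/s): [2.57, 2.57, 3.14, 3.14, 3.14, 3.14].

INTERFACE

Orientations are given as a rotation vector (axis times angle).
In Python, from station import ctrl gives the robot as it stands. The module is installed in compiled form; this text tells all that it offers.
- The arm moves only by the tool jog_arm, never from a script. Its argument "steps" is a list of rows, each an object with "delta_rot": the turn, a rotation vector about the tool's x, y, z in degrees, a list of three; "linear": the shift along the tool's x, y, z in m, a list of three; "grip": the finger opening in m, from 0 to 0.0854. In form: [{"delta_rot": [rx, ry, rz], "linear": [x, y, z], "grip": grip}, ...]. A call has 1 to 10 rows; each row shifts and turns the commanded pose from where the row before left it, along the tool's axes as they then stand; what a row does not reach is not made up. A row lasts 1/10 s, in which the tool goes at most 50 mm and 8.59 degrees, less where a joint would pass 70% of its speed; a pose out of reach is approached as far as the arm can. A call with a gripper value outside its range is refused whole. The fingers move at their own pace and stop on an object; "newtons" is the grip in N (left out, the last holds). Time passes only in rows, so rows that do not move let the fingers close. It gives the time, the measured TCP pose, the force, the opening and the grip force at its end, in the units of the state.
- ctrl.get_obs(): the state, without advancing time (a new reading comes with each control period).
- ctrl.get_image(name): name is "scene" or "top" or "wrist"; returns (picture, depth): 384x512x3 uint8, red, green, blue; 384x512 float32, m along the optical axis (not along the pixel's ray), 0 where there is no reading.
- ctrl.camera_info(name): a dict with "camera_matrix" (3x3 intrinsics, pixels), "R" (3x3) and "t" (3): a world point X has camera coordinates R X + t; the wrist camera has in their place "T_tool_cam" (4x4, takes a point from camera to tool coordinates, whose origin is the TCP and whose axes are the flange's). Camera axes: x right, y down, z forward; pixel columns grow to the right and rows downward; lengths in m; the calibration is good to about 2 mm. The wrist camera is an equidistant fisheye: a pixel r from the principal point sees the ray r / f radians off the axis. A picture is of the moment at which its call begins: read the wrist's pose just before it. camera_info takes no time and is no camera call.
- ctrl.finish_job(): hands the job in; it is judged then, once.
The state is a dict: "t": time; "q": joint angles; "dq": joint speeds; "effort": joint torques, N m; "tool_pos": TCP position; "tool_rot": TCP orientation; "contact_force": force on the tool from outside, world axes, zero at the start; "wrist_torque": the same for the moment, N m; "opening": finger opening in m; "grip_force": force on a finger pad.
Only numpy, scipy, OpenCV 4.12 (cv2) and the standard library are available. Lean on these libraries where they do the work, as an engineer would, in place of code of your own. Each camera call takes 0.05 s, during which the arm holds its last target. There are 200 camera calls.

## Working session

There is one attempt and no reset: what is moved stays moved. The work goes in short steps, Python scripts to look and compute and a tool call to move; the robot and the scene stay as the last step left them, time stands still between calls to the robot, and variables do not carry over. Pictures are saved under pics/ and viewed, at most 10 in all, crops included, and the job is handed in when it is done.

Besides the shell and the picture viewer there is one more tool, called after ">>>" as a command line: name --argument value ..., lists and objects as JSON in quotes. jog_arm: Moves the arm, as the interface text tells. Its arguments: {"type":"object","properties":{"steps":{"type":"array"},"newtons":{"type":"number"}},"required":["steps"]}

```bash
mkdir -p pics; cat > h.py <<'E'
import numpy as np,cv2
from scipy.spatial.transform import Rotation as Ro
from station import ctrl
def cap(n):
    im,d=ctrl.get_image(n); i=ctrl.camera_info(n); return im,d,i
def pts(d,i):
    K=np.array(i["camera_matrix"]);R=np.array(i["R"]);t=np.array(i["t"])
    v,u=np.mgrid[:d.shape[0],:d.shape[1]]
    c=np.stack([(u-K[0,2])/K[0,0]*d,(v-K[1,2])/K[1,1]*d,d],-1)
    p=(c-t)@R; p[d==0]=np.nan; return p
def save(n,im): cv2.imwrite(n,im[...,::-1])
E
python3 - <<'E'
from h import *
o=ctrl.get_obs();print({k:np.round(o[k],3) for k in o})
for n in("scene","top"):
    im,d,i=cap(n);save(f"pics/{n}0.png",im);np.savez(f"{n}0.npz",im=im,p=pts(d,i))
    R=np.array(i["R"]);print(n,np.round(-R.T@i["t"],3),np.round(R,2).tolist(),np.round(i["camera_matrix"],1).tolist())
E
```

```text
{'t': np.float64(0.0), 'q': array([ 1.077,  0.053,  1.614,  0.   ,  1.476, -0.119]), 'dq': array([ 0.   ,  0.001,  0.   , -0.   ,  0.001,  0.   ]), 'effort': array([-1.0000e-03, -3.9368e+01, -3.7018e+01, -0.0000e+00,  7.0000e-03,
        0.0000e+00]), 'tool_pos': array([0.228, 0.581, 0.23 ]), 'tool_rot': array([-5.850e-01, -3.086e+00,  3.000e-03]), 'contact_force': array([0.125, 0.175, 0.432]), 'wrist_torque': array([-0.016,  0.014, -0.02 ]), 'grip_force': np.float64(0.0), 'opening': np.float64(0.085)}
scene [ 0.026 -0.48   0.94 ] [[0.69, -0.72, 0.01], [-0.55, -0.54, -0.64], [0.47, 0.44, -0.77]] [[416.5, 0.0, 253.0], [0.0, 416.5, 190.6], [0.0, 0.0, 1.0]]
top [0.256 0.025 1.471] [[0.02, -1.0, -0.01], [-0.98, -0.02, -0.22], [0.22, 0.01, -0.98]] [[432.6, 0.0, 260.1], [0.0, 432.6, 189.4], [0.0, 0.0, 1.0]]
```

View pics/scene0.png

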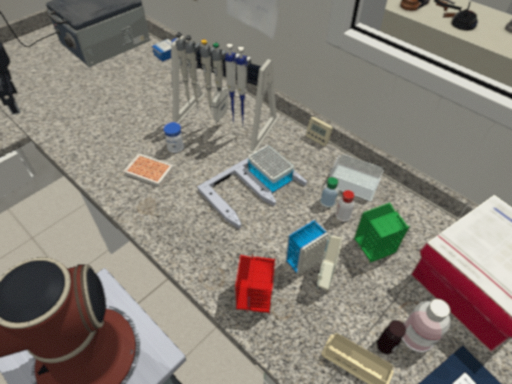

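View pics/top0.png

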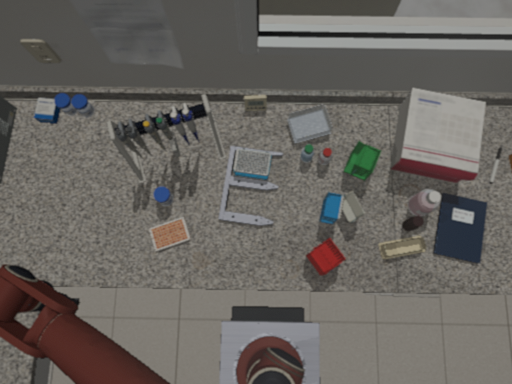

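The top view shows the station at about (245,190) with its empty front bay. The candidates are the blue box with a milky lid (340,208), the red look-alike (326,257) and the green look-alike (362,161). The blue one with the ajar lid fits the description. I'll confirm it in a crop and measure.

```bash
python3 - <<'E'
from h import *
a=np.load("top0.npz");b=np.load("scene0.npz")
c1=cv2.resize(a["im"][140:280,215:375],None,fx=2.5,fy=2.5,interpolation=cv2.INTER_CUBIC)
c2=cv2.resize(b["im"][150:290,190:350],None,fx=2.5,fy=2.5,interpolation=cv2.INTER_CUBIC)
save("pics/crop.png",np.hstack([c1,c2]))
for n,z in(("top",a),("scene",b)):
    im,p=z["im"],z["p"]; hsv=cv2.cvtColor(im,cv2.COLOR_RGB2HSV)
    blue=(hsv[...,0]>90)&(hsv[...,0]<115)&(hsv[...,1]>120)
    x,y,zz=p[...,0],p[...,1],p[...,2]
    reg=(y<-.05)&(y>-.45)&(x>.35)&(x<.7)
    m=blue&reg
    print(n,m.sum(),"z",np.nanpercentile(zz[m],[2,50,98]))
    mt=m&(zz>.105)
    q=p[mt][:,:2].astype(np.float32);print("blue top",len(q),cv2.minAreaRect(q),cv2.boxPoints(cv2.minAreaRect(q)).round(3).tolist())
    gray=(hsv[...,1]<90)&reg&(zz>.10)&(zz<.135)
    q=p[gray][:,:2].astype(np.float32);print("lid top",len(q),cv2.minAreaRect(q),cv2.boxPoints(cv2.minAreaRect(q)).round(3).tolist())
    s=(zz>.011)&(zz<.026)&(x>.35)&(x<.72)&(y>-.12)&(y<.16)&(hsv[...,1]<80)
    q=p[s][:,:2]; 
    g=np.full((30,30),'.');
    for X,Y in q: g[int((.72-X)/.0125),int((.16-Y)/.0125)]='#' 
    print("\n".join("".join(r) for r in g))
E
```

```text
top 444 z [0.03090307 0.1193767  0.12704049]
blue top 342 ((0.5140959024429321, -0.18876966834068298), (0.04257848858833313, 0.07998349517583847), 78.93931579589844) [[0.47099998593330383, -0.20200000703334808], [0.5490000247955322, -0.21699999272823334], [0.5569999814033508, -0.17599999904632568], [0.4790000021457672, -0.1599999964237213]]
lid top 416 ((0.5361212491989136, -0.30886587500572205), (0.25673454999923706, 0.3343072235584259), 25.956069946289062) [[0.3479999899864197, -0.2150000035762787], [0.49399998784065247, -0.5149999856948853], [0.7250000238418579, -0.40299999713897705], [0.578000009059906, -0.10199999809265137]]
###.........####..............
###.................##........
##...................##.......
##............................
##..........#.................
##............................
##.........#..................
########.#....................
#############.................
###############...............
#....##########...............
#..........#..................
#.............................
#.............................
#...........................
[... 1341 characters left out ...]
..................
#############.................
###############...............
#.....#########...............
##............................
#.............................
#.............................
#.............................
#.............................
##............................
########......................
############..................
##############................
......#######.................
..............................
..............................
..............................
..............................
..............................
..............................
..............................
..............................
..............................
```

View pics/crop.png

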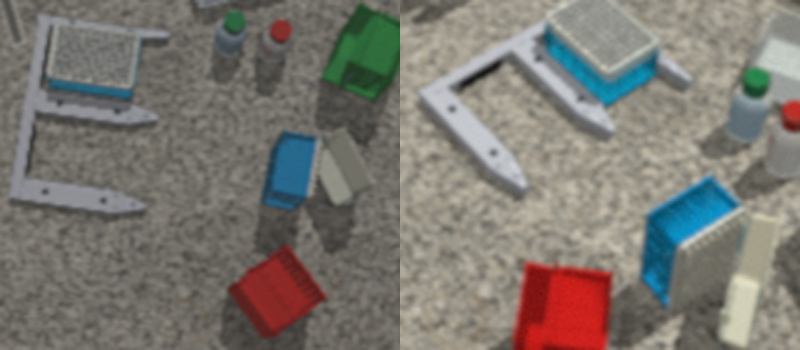

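The crop confirms it: the blue box stands on end with its milky lid ajar on the right and the hinge on the far side. Next I'll fit the lid angle, the box frame and the station axes.

```bash
python3 - <<'E'
from h import *
for n in("top","scene"):
    z=np.load(n+"0.npz");im,p=z["im"],z["p"]; hsv=cv2.cvtColor(im,cv2.COLOR_RGB2HSV)
    x,y,zz=p[...,0],p[...,1],p[...,2]
    s=((zz>.012)&(zz<.024)&(x>.45)&(x<.70)&(y>-.06)&(y<.18)&(hsv[...,1]<60)&(hsv[...,2]>110)).astype(np.uint8)
    k,l,st,_=cv2.connectedComponentsWithStats(s); j=1+st[1:,4].argmax();m=l==j
    q=p[m]; print(n,"station px",m.sum())
    for nm,lo,hi in(("near",.44,.535),("mid",.56,.625)):
        r=q[(q[:,0]>lo)&(q[:,0]<hi)&(q[:,1]<.10)]
        if len(r)<20: continue
        # edges per y slice
        f=[]
        for yy in np.arange(-.03,.1,.01):
            w=r[abs(r[:,1]-yy)<.006]
            if len(w)>3:f.append((yy,w[:,0].min(),w[:,0].max()))
        print(nm,"ymin",r[:,1].min().round(3),"tip x",r[r[:,1].argmin(),0].round(3));print(np.round(f,3).tolist())
    c=q[(q[:,0]>.53)&(q[:,0]<.57)]; print("crossbar y",c[:,1].min() if len(c) else None,c[:,1].max() if len(c) else None)
    c=q[(q[:,0]>.66)]; print("crossbar far y",c[:,1].min() if len(c) else None,c[:,1].max() if len(c) else None)
    o=(zz>.055)&(zz<.08)&(x>.58)&(x<.75)&(y>-.02)&(y<.16)
    print("openbox",cv2.minAreaRect(p[o][:,:2].astype(np.float32)))
    g=(hsv[...,1]<110)&(zz>.112)&(zz<.130)&(x>.40)&(x<.60)&(y>-.30)&(y<-.15)
    q=p[g][:,:2].astype(np.float32);print("lidtop",len(q),cv2.boxPoints(cv2.minAreaRect(q)).round(3).tolist())
    g=(zz>.02)&(zz<.130)&(x>.38)&(x<.62)&(y>-.34)&(y<-.10)
    q=p[g]; print("bbox near box",q.min(0),q.max(0))
i=ctrl.get_obs();print(Ro.from_rotvec(i["tool_rot"]).as_matrix().round(3).tolist())
E
```

```text
top station px 844
near ymin -0.004 tip x 0.473
[[0.0, 0.469, 0.477], [0.01, 0.469, 0.483], [0.02, 0.466, 0.485], [0.03, 0.465, 0.49], [0.04, 0.465, 0.493], [0.05, 0.465, 0.493], [0.06, 0.467, 0.495], [0.07, 0.467, 0.495], [0.08, 0.468, 0.495], [0.09, 0.471, 0.499]]
mid ymin -0.02 tip x 0.595
[[-0.02, 0.594, 0.599], [-0.01, 0.593, 0.605], [0.0, 0.59, 0.609], [0.01, 0.59, 0.613], [0.02, 0.587, 0.613], [0.03, 0.59, 0.605], [0.04, 0.589, 0.605], [0.05, 0.589, 0.608], [0.06, 0.592, 0.608], [0.07, 0.594, 0.611], [0.08, 0.596, 0.612], [0.09, 0.595, 0.614]]
crossbar y 0.15805314231575784 0.17425201638721138
crossbar far y 0.14175483796501925 0.15639647666944081
openbox ((0.672552764415741, 0.06954353302717209), (0.11895161122083664, 0.08191380649805069), 83.2219467163086)
lidtop 335 [[0.4050000011920929, -0.18700000643730164], [0.41200000047683716, -0.29499998688697815], [0.5649999976158142, -0.2840000092983246], [0.5580000281333923, -0.17599999904632568]]
bbox near box [ 0.38006459 -0.29278145  0.02020673] [ 0.56237101 -0.13240133  0.12939103]
scene station px 1199
near ymin -0.005 tip x 0
[... 403 characters left out ...]
, [0.04, 0.592, 0.623], [0.05, 0.591, 0.624], [0.06, 0.592, 0.623], [0.07, 0.594, 0.623], [0.08, 0.594, 0.624], [0.09, 0.596, 0.624]]
crossbar y 0.15264571049466005 0.17357002420069143
crossbar far y 0.15155203899624026 0.1561815515936792
openbox ((0.6746532320976257, 0.06700368225574493), (0.12257866561412811, 0.08312930166721344), 81.30464172363281)
lidtop 626 [[0.4129999876022339, -0.18000000715255737], [0.4740000069141388, -0.3019999861717224], [0.593999981880188, -0.24300000071525574], [0.5339999794960022, -0.12099999934434891]]
bbox near box [ 0.38008883 -0.29371606  0.0200416 ] [ 0.56318081 -0.1386233   0.1266889 ]
[[-0.931, 0.366, -0.001], [0.366, 0.931, -0.002], [0.0, -0.002, -1.0]]
```

>>> jog_arm --steps '[{"delta_rot": [0,0,8],"linear": [0,0,0],"grip": 0.045},{"delta_rot": [0,0,8],"linear": [0,0,0],"grip": 0.045},{"delta_rot": [0,0,8],"linear": [0,0,0],"grip": 0.045},{"delta_rot": [0,0,8],"linear": [0,0,0],"grip": 0.045},{"delta_rot": [0,0,8],"linear": [0,0,0],"grip": 0.045},{"delta_rot": [0,0,8],"linear": [0,0,0],"grip": 0.045},{"delta_rot": [0,0,8],"linear": [0,0,0],"grip": 0.045},{"delta_rot": [0,0,8],"linear": [0,0,0],"grip": 0.045},{"delta_rot": [0,0,8],"linear": [0,0,0],"grip": 0.045},{"delta_rot": [0,0,8],"linear": [0,0,0],"grip": 0.045}]'

```text
t: 1.1
tool_pos: [0.2286, 0.5813, 0.2305]
tool_rot: [2.438, 1.981, -0.002]
contact_force: [0.2, -0.7, -0.3]
opening: 0.0453
grip_force: 0.0
```

>>> jog_arm --steps '[{"delta_rot": [0,0,0],"linear": [-0.038,0.03,0],"grip": 0.045},{"delta_rot": [0,0,0],"linear": [-0.038,0.03,0],"grip": 0.045},{"delta_rot": [0,0,0],"linear": [-0.038,0.03,0],"grip": 0.045},{"delta_rot": [0,0,0],"linear": [-0.038,0.03,0],"grip": 0.045},{"delta_rot": [0,0,0],"linear": [-0.038,0.03,0],"grip": 0.045},{"delta_rot": [0,0,0],"linear": [-0.038,0.03,0],"grip": 0.045},{"delta_rot": [0,0,0],"linear": [-0.038,0.03,0],"grip": 0.045},{"delta_rot": [0,0,0],"linear": [-0.038,0.03,0],"grip": 0.045},{"delta_rot": [0,0,0],"linear": [-0.038,0.03,0],"grip": 0.045},{"delta_rot": [0,0,0],"linear": [-0.038,0.03,0],"grip": 0.045}]'

```text
t: 2.1
tool_pos: [0.4474, 0.1476, 0.231]
tool_rot: [-2.432, -1.988, -0.0]
contact_force: [0.2, 0.8, -0.4]
opening: 0.0454
grip_force: 0.0
```

>>> jog_arm --steps '[{"delta_rot": [0,0,0],"linear": [-0.046,0.013,0],"grip": 0.045},{"delta_rot": [0,0,0],"linear": [-0.046,0.013,0],"grip": 0.045},{"delta_rot": [0,0,0],"linear": [-0.046,0.013,0],"grip": 0.045},{"delta_rot": [0,0,0],"linear": [-0.046,0.013,0],"grip": 0.045},{"delta_rot": [0,0,0],"linear": [-0.046,0.013,0],"grip": 0.045},{"delta_rot": [0,0,0],"linear": [-0.046,0.013,0],"grip": 0.045},{"delta_rot": [0,0,0],"linear": [-0.046,0.013,0],"grip": 0.045},{"delta_rot": [0,0,0],"linear": [-0.046,0.013,0],"grip": 0.045},{"delta_rot": [0,0,0],"linear": [-0.046,0.013,0],"grip": 0.045},{"delta_rot": [0,0,0],"linear": [-0.046,0.013,0],"grip": 0.045}]'

```text
t: 3.1
tool_pos: [0.4826, -0.329, 0.2307]
tool_rot: [-2.432, -1.987, -0.0]
contact_force: [-0.1, 1.1, 0.0]
opening: 0.045
grip_force: 0.0
```

```bash
python3 - <<'E'
from h import *
o=ctrl.get_obs();print(o["tool_pos"].round(4),Ro.from_rotvec(o["tool_rot"]).as_matrix().round(3).tolist())
im,d,i=cap("scene");p=pts(d,i)
c=im[150:330,250:410];save("pics/pre.png",cv2.resize(c,None,fx=3,fy=3,interpolation=cv2.INTER_CUBIC))
hsv=cv2.cvtColor(im,cv2.COLOR_RGB2HSV)
g=(hsv[...,1]<110)&(p[...,2]>.10)&(p[...,2]<.130)&(p[...,0]>.42)&(p[...,0]<.60)&(p[...,1]>-.31)&(p[...,1]<-.15)
q=p[g];print(len(q));
bx=np.array([.98,-.2]);bl=np.array([.2,.98]);o2=np.array([.519,-.1695])
loc=np.c_[(q[:,:2]-o2)@bx,-(q[:,:2]-o2)@bl,q[:,2]]
for a in np.arange(-.1,.06,.01):
    w=loc[abs(loc[:,0]-a)<.005]
    if len(w)>2: print(round(a,2),np.percentile(w[:,1],[2,50,98]).round(3),len(w))
E
```

```text
[ 0.4826 -0.329   0.2307] [[0.199, 0.98, -0.0], [0.98, -0.199, 0.001], [0.001, -0.001, -1.0]]
676
-0.04 [0.002 0.046 0.05 ] 23
-0.03 [0.001 0.05  0.056] 34
-0.02 [0.    0.053 0.107] 50
-0.01 [0.002 0.104 0.12 ] 101
-0.0 [0.015 0.099 0.125] 117
0.01 [0.036 0.089 0.118] 92
0.02 [0.044 0.08  0.109] 100
0.03 [0.033 0.069 0.101] 87
0.04 [0.    0.058 0.083] 61
0.05 [0.053 0.063 0.067] 11
```

View pics/pre.png

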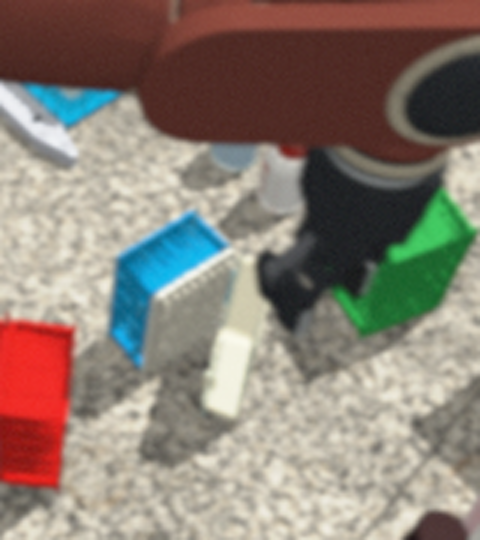

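Lid is about 50 deg open, its outer corner is at own x≈0 and depth 125 mm, and the gripper stands clear to its right (crop (300,280)). I'll close the fingers, lower, and push the lid shut.

>>> jog_arm --steps '[{"delta_rot": [0,0,0],"linear": [0,0.006,0],"grip": 0},{"delta_rot": [0,0,0],"linear": [0,0.006,0],"grip": 0},{"delta_rot": [0,0,0],"linear": [0,0,0.032],"grip": 0},{"delta_rot": [0,0,0],"linear": [0,0,0.032],"grip": 0},{"delta_rot": [0,0,0],"linear": [0,0,0.032],"grip": 0},{"delta_rot": [0,0,0],"linear": [0,0,0.032],"grip": 0},{"delta_rot": [0,0,0],"linear": [0,0,0],"grip": 0}]'

```text
t: 3.85
tool_pos: [0.4923, -0.3253, 0.0977]
tool_rot: [-2.422, -1.984, 0.003]
contact_force: [-0.8, 0.8, -2.1]
opening: -0.0001
grip_force: 0.0
```

>>> jog_arm --steps '[{"delta_rot": [0,0,0],"linear": [0.006,0,0],"grip": 0},{"delta_rot": [0,0,0],"linear": [0.006,0,0],"grip": 0},{"delta_rot": [0,0,0],"linear": [0.006,0,0],"grip": 0},{"delta_rot": [0,0,0],"linear": [0.006,0,0],"grip": 0},{"delta_rot": [0,0,0],"linear": [0.006,0,0],"grip": 0},{"delta_rot": [0,0,0],"linear": [0.006,0,0],"grip": 0},{"delta_rot": [0,0,0],"linear": [0.006,0,0],"grip": 0},{"delta_rot": [0,0,0],"linear": [0.006,0,0],"grip": 0},{"delta_rot": [0,0,0],"linear": [0.006,0,0],"grip": 0}]'

```text
t: 4.75
tool_pos: [0.5056, -0.2761, 0.1032]
tool_rot: [-2.432, -1.988, 0.0]
contact_force: [0.4, -1.0, -0.2]
opening: -0.0001
grip_force: 0.4
```

```bash
cat > meas.py <<'E'
from h import *
import sys
o=ctrl.get_obs();print(o["t"],o["tool_pos"].round(4),o["contact_force"].round(1))
bx=np.array([.98,-.2]);bl=np.array([.2,.98]);o2=np.array([.519,-.1695])
print("tool own x, depth",((o["tool_pos"][:2]-o2)@bx).round(4),(-(o["tool_pos"][:2]-o2)@bl).round(4))
im,d,i=cap("scene");p=pts(d,i);hsv=cv2.cvtColor(im,cv2.COLOR_RGB2HSV)
if len(sys.argv)>1: save(sys.argv[1],cv2.resize(im[130:330,180:410],None,fx=3,fy=3,interpolation=cv2.INTER_CUBIC))
x,y,z=p[...,0],p[...,1],p[...,2]
m=(hsv[...,0]>90)&(hsv[...,0]<115)&(hsv[...,1]>120)&(y<-.02)&(y>-.45)&(x>.42)&(x<.7)&(z>.1)
print("blue top",cv2.boxPoints(cv2.minAreaRect(p[m][:,:2].astype(np.float32))).round(3).tolist())
g=(hsv[...,1]<110)&(hsv[...,2]>90)&(z>.10)&(z<.130)&(x>.42)&(x<.60)&(y>-.31)&(y<-.15)
q=p[g];loc=np.c_[(q[:,:2]-o2)@bx,-(q[:,:2]-o2)@bl]
for a in np.arange(-.06,.06,.02):
    w=loc[abs(loc[:,0]-a)<.006]
    if len(w)>2: print(round(a,2),np.percentile(w[:,1],[2,50,98]).round(3),len(w))
E
python3 meas.py
```

```text
4.75 [ 0.5056 -0.2761  0.1032] [ 0.4 -1.  -0.2]
tool own x, depth 0.0082 0.1071
blue top [[0.47200000286102295, -0.257999986410141], [0.5550000071525574, -0.2630000114440918], [0.5609999895095825, -0.17000000178813934], [0.4779999852180481, -0.16500000655651093]]
-0.04 [0.001 0.003 0.05 ] 9
-0.02 [0.006 0.081 0.101] 107
0.0 [0.041 0.051 0.119] 57
0.02 [-0.006  0.047  0.115] 46
0.04 [-0.002  0.043  0.048] 14
```

>>> jog_arm --steps '[{"delta_rot": [0,0,0],"linear": [0.004,0,0],"grip": 0},{"delta_rot": [0,0,0],"linear": [0.004,0,0],"grip": 0},{"delta_rot": [0,0,0],"linear": [0.003,0,0],"grip": 0},{"delta_rot": [0,0,0],"linear": [0,0,0],"grip": 0}]'

```text
t: 5.2
tool_pos: [0.5078, -0.2654, 0.1032]
tool_rot: [-2.432, -1.988, -0.0]
contact_force: [0.1, -0.4, -0.3]
opening: 0.0
grip_force: 0.0
```

```bash
python3 meas.py pics/lid.png
```

```text
5.2 [ 0.5078 -0.2654  0.1032] [ 0.1 -0.4 -0.3]
tool own x, depth 0.0082 0.0962
blue top [[0.4699999988079071, -0.2549999952316284], [0.5509999990463257, -0.2639999985694885], [0.5619999766349792, -0.17399999499320984], [0.47999998927116394, -0.16500000655651093]]
-0.04 [0.002 0.005 0.007] 12
-0.02 [0.003 0.072 0.091] 98
0.0 [-0.     0.052  0.109] 45
0.02 [-0.003  0.044  0.106] 16
0.04 [-0.005 -0.003  0.01 ] 3
```

View pics/lid.png

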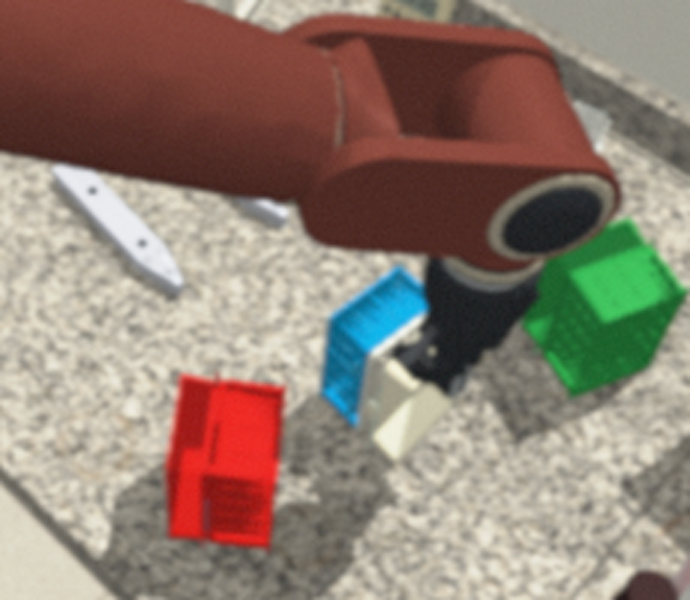

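The lid looks nearly shut, with a small gap at crop (365,400). I'll push a few mm more, watching the force.

>>> jog_arm --steps '[{"delta_rot": [0,0,0],"linear": [0.002,0,0],"grip": 0},{"delta_rot": [0,0,0],"linear": [0.002,0,0],"grip": 0},{"delta_rot": [0,0,0],"linear": [0,0,0],"grip": 0}]'

```text
t: 5.55
tool_pos: [0.5086, -0.2617, 0.1033]
tool_rot: [-2.432, -1.988, -0.0]
contact_force: [-0.2, -0.5, -0.5]
opening: 0.0002
grip_force: 0.0
```

>>> jog_arm --steps '[{"delta_rot": [0,0,0],"linear": [0.002,0,0],"grip": 0},{"delta_rot": [0,0,0],"linear": [0,0,0],"grip": 0}]'

```text
t: 5.75
tool_pos: [0.509, -0.2598, 0.1033]
tool_rot: [-2.432, -1.988, -0.0]
contact_force: [-0.6, -0.2, 0.6]
opening: 0.0002
grip_force: 0.1
```

>>> jog_arm --steps '[{"delta_rot": [0,0,0],"linear": [0.002,0,0],"grip": 0},{"delta_rot": [0,0,0],"linear": [0,0,0],"grip": 0}]'

```text
t: 5.95
tool_pos: [0.5095, -0.258, 0.1035]
tool_rot: [2.432, 1.988, -0.0]
contact_force: [0.2, -1.1, 0.7]
opening: 0.0001
grip_force: 0.4
```

>>> jog_arm --steps '[{"delta_rot": [0,0,0],"linear": [0.002,0,0],"grip": 0},{"delta_rot": [0,0,0],"linear": [0,0,0],"grip": 0}]'

```text
t: 6.15
tool_pos: [0.51, -0.2561, 0.1036]
tool_rot: [2.432, 1.988, 0.0]
contact_force: [-0.6, -1.5, 1.7]
opening: -0.0
grip_force: 0.6
```

```bash
python3 - <<'E'
from h import *
o=ctrl.get_obs();print(o["contact_force"])
im,d,i=cap("wrist");ims,_,_=cap("scene");imt,_,_=cap("top")
s=cv2.resize(ims[200:300,270:350],(400,500),interpolation=cv2.INTER_CUBIC)
t=cv2.resize(imt[170:240,310:366],(400,500),interpolation=cv2.INTER_CUBIC)
save("pics/lid2.png",np.hstack([s,t]))
save("pics/w1.png",im)
E
```

```text
[-0.61325039 -1.46388367  1.6671909 ]
```

View pics/lid2.png

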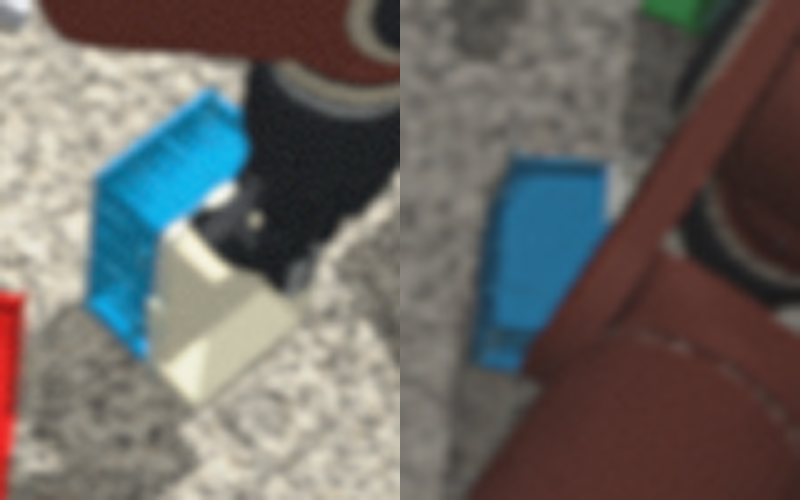

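Lid is flush: rim face at (185,320), outer face at (260,310), and contact force is rising. It's shut, so I'll carry on with tipping.

>>> jog_arm --steps '[{"delta_rot": [0,0,0],"linear": [0.005,0,0],"grip": 0},{"delta_rot": [0,0,0],"linear": [0.005,0,0],"grip": 0},{"delta_rot": [0,0,0],"linear": [0.005,0,0],"grip": 0},{"delta_rot": [0,0,0],"linear": [0.005,0,0],"grip": 0}]'

```text
t: 6.7
tool_pos: [0.5138, -0.2358, 0.1033]
tool_rot: [-2.432, -1.988, -0.0]
contact_force: [0.2, -0.2, 1.4]
opening: -0.0001
grip_force: 0.7
```

```bash
python3 - <<'E'
from h import *
ims,d,i=cap("scene");imt,dt,it=cap("top");p=pts(d,i)
h=cv2.cvtColor(ims,cv2.COLOR_RGB2HSV);m=(h[...,0]>90)&(h[...,0]<115)&(h[...,1]>120)&(p[...,1]<-.05)&(p[...,1]>-.3)&(p[...,0]>.42)&(p[...,0]<.65)
q=p[m];print(len(q),q[:,2].min(),q[:,2].max(), "y range",np.percentile(q[:,1],[1,99]))
for z in np.arange(.01,.15,.015):
    w=q[abs(q[:,2]-z)<.007]
    if len(w)>3: print(z.round(3),np.percentile(w[:,1],[2,98]).round(3),np.percentile(w[:,0],[2,98]).round(3))
save("pics/tip1.png",cv2.resize(ims[190:310,250:360],(550,600),interpolation=cv2.INTER_CUBIC))
E
```

```text
696 0.012838225555323277 0.24531655963821639 y range [-0.22143545 -0.14273593]
0.01 [-0.184 -0.17 ] [0.48  0.482]
0.025 [-0.205 -0.165] [0.477 0.483]
0.04 [-0.203 -0.164] [0.477 0.483]
0.055 [-0.198 -0.158] [0.477 0.484]
0.07 [-0.193 -0.156] [0.477 0.484]
0.085 [-0.187 -0.152] [0.479 0.485]
0.1 [-0.187 -0.147] [0.477 0.485]
0.115 [-0.18  -0.142] [0.48  0.559]
0.13 [-0.183 -0.156] [0.483 0.554]
```

View pics/tip1.png

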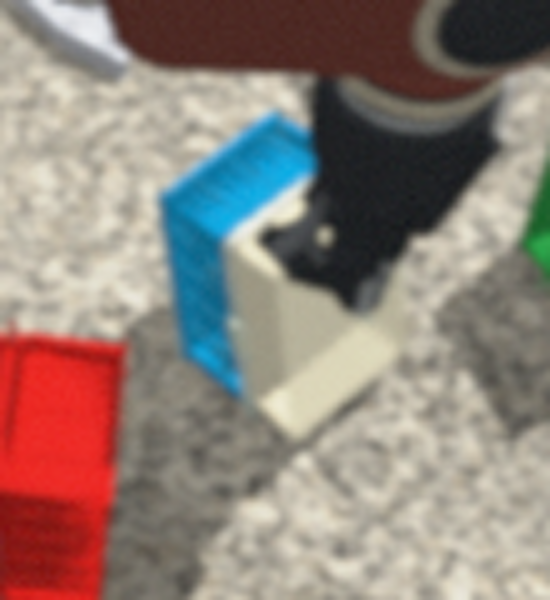

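The box tips about its lower left edge without sliding, lid shut. I'll continue through the balance point.

>>> jog_arm --steps '[{"delta_rot": [0,0,0],"linear": [0.006,0,0],"grip": 0},{"delta_rot": [0,0,0],"linear": [0.006,0,0],"grip": 0},{"delta_rot": [0,0,0],"linear": [0.006,0,0],"grip": 0},{"delta_rot": [0,0,0],"linear": [0.006,0,0],"grip": 0},{"delta_rot": [0,0,0],"linear": [0.006,0,0],"grip": 0},{"delta_rot": [0,0,0],"linear": [0.006,0,0],"grip": 0},{"delta_rot": [0,0,0],"linear": [0.006,0,0],"grip": 0},{"delta_rot": [0,0,0],"linear": [0.006,0,0],"grip": 0},{"delta_rot": [0,0,0],"linear": [0.006,0,0],"grip": 0},{"delta_rot": [0,0,0],"linear": [0,0,0],"grip": 0}]'

```text
t: 7.8
tool_pos: [0.5246, -0.1828, 0.1033]
tool_rot: [-2.431, -1.989, -0.0]
contact_force: [-0.3, -0.7, 0.2]
opening: -0.0
grip_force: 0.0
```

```bash
cat > low.py <<'E'
from h import *
import sys
o=ctrl.get_obs();print(o["t"],o["tool_pos"].round(4),o["contact_force"].round(1))
for n in("scene","top"):
    im,d,i=cap(n);p=pts(d,i)
    h=cv2.cvtColor(im,cv2.COLOR_RGB2HSV);x,y,z=p[...,0],p[...,1],p[...,2]
    reg=(y<.16)&(y>-.32)&(x>.45)&(x<.65)
    b=reg&(h[...,0]>90)&(h[...,0]<115)&(h[...,1]>120)&(x<.62)
    if b.sum()>5: print(n,"blue z",b.sum(),np.percentile(z[b],[2,98]).round(3),"y",np.percentile(y[b],[2,98]).round(3))
    l=(reg&(x<.61)&(z>.074)&(z<.090)&(h[...,1]<90)&(h[...,2]>80)).astype(np.uint8)
    k,lab,st,_=cv2.connectedComponentsWithStats(l)
    if k>1:
        q=p[lab==1+st[1:,4].argmax()]
        r=cv2.minAreaRect(q[:,:2].astype(np.float32));print(n,"lid",len(q),"z",np.percentile(q[:,2],[2,50,98]).round(4),np.round(r[0],4),np.round(r[1],4),round(r[2],1))
    if n==(sys.argv[2] if len(sys.argv)>2 else "scene") and len(sys.argv)>1: save(sys.argv[1],cv2.resize(im[120:310,190:360],None,fx=3,fy=3,interpolation=cv2.INTER_CUBIC))
E
python3 low.py
```

```text
7.8 [ 0.5246 -0.1828  0.1033] [-0.3 -0.7  0.2]
scene blue z 395 [0.004 0.046] y [-0.168 -0.055]
scene lid 1077 z [0.0758 0.0815 0.0849] [ 0.5289 -0.104 ] [0.1233 0.0855] 84.3
top blue z 19 [0.015 0.056] y [-0.087 -0.042]
top lid 615 z [0.0755 0.0813 0.0872] [ 0.5283 -0.0893] [0.0927 0.0846] 83.8
```

The box lies on its base, lid shut (z=0.0815), centred at (0.529,-0.104) with yaw nearly parallel to the station. Next I'll back off, lower behind it, and push with two spread fingers.

>>> jog_arm --steps '[{"delta_rot": [0,0,-2.6],"linear": [-0.017,0,0],"grip": 0.045},{"delta_rot": [0,0,-2.6],"linear": [-0.017,0,0],"grip": 0.045},{"delta_rot": [0,0,0],"linear": [0,0,0],"grip": 0.045},{"delta_rot": [0,0,0],"linear": [0,0,0],"grip": 0.045},{"delta_rot": [0,0,0],"linear": [0,0,0.02],"grip": 0.045},{"delta_rot": [0,0,0],"linear": [0,0,0.02],"grip": 0.045},{"delta_rot": [0,0,0],"linear": [0,0,0.02],"grip": 0.045},{"delta_rot": [0,0,0],"linear": [0,0,0.01],"grip": 0.045},{"delta_rot": [0,0,0],"linear": [0,0,0],"grip": 0.045}]'

```text
t: 8.8
tool_pos: [0.5173, -0.2158, 0.0315]
tool_rot: [-2.337, -2.094, 0.002]
contact_force: [0.1, 0.4, 0.6]
opening: 0.045
grip_force: 0.0
```

```bash
python3 low.py; python3 -c "
from h import *
print(Ro.from_rotvec(ctrl.get_obs()['tool_rot']).as_matrix().round(3).tolist())"
```

```text
8.8 [ 0.5173 -0.2158  0.0315] [0.1 0.4 0.6]
scene blue z 366 [0.005 0.14 ] y [-0.208 -0.054]
scene lid 885 z [0.0759 0.0813 0.0847] [ 0.5268 -0.104 ] [0.123 0.081] 84.3
top blue z 26 [0.016 0.052] y [-0.132 -0.042]
top lid 867 z [0.0755 0.0811 0.0868] [ 0.5268 -0.1031] [0.1208 0.0846] 84.2
[[0.109, 0.994, 0.001], [0.994, -0.109, -0.0], [-0.0, 0.001, -1.0]]
```

>>> jog_arm --steps '[{"delta_rot": [0,0,0],"linear": [0.012,0,0],"grip": 0.045},{"delta_rot": [0,0,0],"linear": [0.012,0,0],"grip": 0.045},{"delta_rot": [0,0,0],"linear": [0.012,0,0],"grip": 0.045},{"delta_rot": [0,0,0],"linear": [0.008,0,0],"grip": 0.045},{"delta_rot": [0,0,0],"linear": [0.008,0,0],"grip": 0.045},{"delta_rot": [0,0,0],"linear": [0.008,0,0],"grip": 0.045},{"delta_rot": [0,0,0],"linear": [0.008,0,0],"grip": 0.045},{"delta_rot": [0,0,0],"linear": [0.008,0,0],"grip": 0.045},{"delta_rot": [0,0,0],"linear": [0.008,0,0],"grip": 0.045},{"delta_rot": [0,0,0],"linear": [0.008,0,0],"grip": 0.045}]'

```text
t: 9.9
tool_pos: [0.5286, -0.125, 0.0333]
tool_rot: [2.34, 2.096, -0.0]
contact_force: [-0.2, -2.0, 0.7]
opening: 0.0448
grip_force: 0.0
```

>>> jog_arm --steps '[{"delta_rot": [0,0,0],"linear": [0.008,0,0],"grip": 0.045},{"delta_rot": [0,0,0],"linear": [0.008,0,0],"grip": 0.045},{"delta_rot": [0,0,0],"linear": [0.008,0,0],"grip": 0.045},{"delta_rot": [0,0,0],"linear": [0,0,0],"grip": 0.045}]'

```text
t: 10.3
tool_pos: [0.531, -0.1003, 0.033]
tool_rot: [-2.338, -2.097, -0.001]
contact_force: [-0.9, -0.5, 1.0]
opening: 0.0451
grip_force: 0.0
```

```bash
python3 low.py
```

```text
10.3 [ 0.531  -0.1003  0.033 ] [-0.9 -0.5  1. ]
scene blue z 338 [0.004 0.091] y [-0.11   0.023]
scene lid 707 z [0.0757 0.0814 0.085 ] [ 0.538  -0.0154] [0.1015 0.0836] 84.2
top blue z 16 [0.018 0.043] y [-0.006  0.033]
top lid 541 z [0.0755 0.0816 0.0868] [ 0.5371 -0.0035] [0.0783 0.0835] 82.5
```

>>> jog_arm --steps '[{"delta_rot": [0,0,0],"linear": [0.008,0,0],"grip": 0.045},{"delta_rot": [0,0,0],"linear": [0.008,0,0],"grip": 0.045},{"delta_rot": [0,0,0],"linear": [0.008,0,0],"grip": 0.045},{"delta_rot": [0,0,0],"linear": [0.008,0,0],"grip": 0.045},{"delta_rot": [0,0,0],"linear": [0.008,0,0],"grip": 0.045}]'

```text
t: 10.9
tool_pos: [0.5355, -0.0611, 0.0332]
tool_rot: [-2.339, -2.097, 0.0]
contact_force: [-0.1, -1.0, 0.4]
opening: 0.0449
grip_force: 0.0
```

>>> jog_arm --steps '[{"delta_rot": [0,0,0],"linear": [0.008,0,0],"grip": 0.045},{"delta_rot": [0,0,0],"linear": [0.008,0,0],"grip": 0.045},{"delta_rot": [0,0,0],"linear": [0.008,0,0],"grip": 0.045},{"delta_rot": [0,0,0],"linear": [0.008,0,0],"grip": 0.045}]'

```text
t: 11.3
tool_pos: [0.5391, -0.0294, 0.0333]
tool_rot: [-2.34, -2.097, 0.0]
contact_force: [-0.4, -0.9, -1.4]
opening: 0.0449
grip_force: 0.0
```

```bash
python3 low.py pics/slide.png top
```

```text
11.3 [ 0.5391 -0.0294  0.0333] [-0.4 -0.9 -1.4]
scene blue z 350 [0.005 0.114] y [-0.046  0.092]
scene lid 608 z [0.0774 0.0815 0.0846] [0.5452 0.0577] [0.096  0.0819] 83.0
top blue z 14 [0.018 0.046] y [0.069 0.104]
top lid 472 z [0.0753 0.081  0.0872] [0.5463 0.0739] [0.0654 0.0839] 83.2
```

View pics/slide.png

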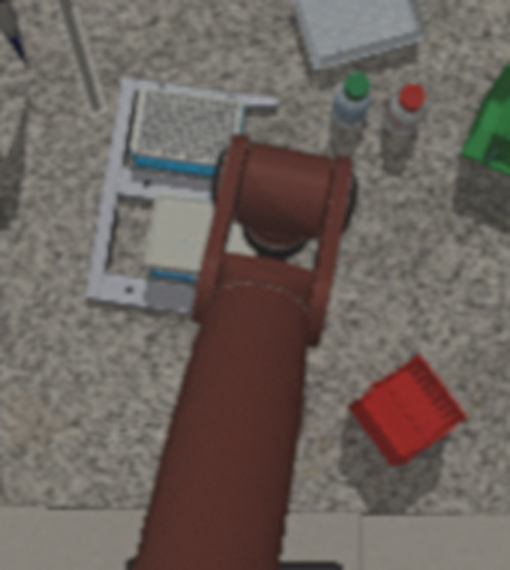

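The box (crop (180,230)) is between the bars, about 40 mm short of the stop, and the bystanders are untouched.

>>> jog_arm --steps '[{"delta_rot": [0,0,0],"linear": [0.007,0,0],"grip": 0.045},{"delta_rot": [0,0,0],"linear": [0.007,0,0],"grip": 0.045},{"delta_rot": [0,0,0],"linear": [0.007,0,0],"grip": 0.045},{"delta_rot": [0,0,0],"linear": [0.007,0,0],"grip": 0.045},{"delta_rot": [0,0,0],"linear": [0.005,0,0],"grip": 0.045}]'

```text
t: 11.9
tool_pos: [0.5427, 0.0034, 0.0333]
tool_rot: [2.339, 2.097, 0.0]
contact_force: [0.3, -1.7, -0.4]
opening: 0.045
grip_force: 0.0
```

>>> jog_arm --steps '[{"delta_rot": [0,0,0],"linear": [0.003,0,0],"grip": 0.045},{"delta_rot": [0,0,0],"linear": [0,0,0],"grip": 0.045}]'

```text
t: 12.1
tool_pos: [0.543, 0.0063, 0.0333]
tool_rot: [-2.339, -2.097, -0.0]
contact_force: [0.2, 0.4, 0.4]
opening: 0.0451
grip_force: 0.0
```

>>> jog_arm --steps '[{"delta_rot": [0,0,0],"linear": [0.003,0,0],"grip": 0.045},{"delta_rot": [0,0,0],"linear": [0,0,0],"grip": 0.045}]'

```text
t: 12.3
tool_pos: [0.5433, 0.0089, 0.0333]
tool_rot: [-2.34, -2.096, -0.0]
contact_force: [0.5, -1.0, -0.5]
opening: 0.045
grip_force: 0.0
```

>>> jog_arm --steps '[{"delta_rot": [0,0,0],"linear": [0.003,0,0],"grip": 0.045},{"delta_rot": [0,0,0],"linear": [0,0,0],"grip": 0.045}]'

```text
t: 12.5
tool_pos: [0.5437, 0.0118, 0.0333]
tool_rot: [-2.34, -2.096, -0.0]
contact_force: [-0.3, 0.4, -0.4]
opening: 0.0449
grip_force: 0.0
```

>>> jog_arm --steps '[{"delta_rot": [0,0,0],"linear": [0.002,0,0],"grip": 0.045},{"delta_rot": [0,0,0],"linear": [0,0,0],"grip": 0.045}]'

```text
t: 12.7
tool_pos: [0.5439, 0.0138, 0.0333]
tool_rot: [-2.34, -2.097, -0.0]
contact_force: [0.4, -1.0, -0.7]
opening: 0.045
grip_force: 0.0
```

>>> jog_arm --steps '[{"delta_rot": [0,0,0],"linear": [0.002,0,0],"grip": 0.045},{"delta_rot": [0,0,0],"linear": [0,0,0],"grip": 0.045}]'

```text
t: 12.9
tool_pos: [0.5441, 0.0157, 0.0333]
tool_rot: [2.34, 2.097, -0.0]
contact_force: [0.1, -1.6, 0.0]
opening: 0.0451
grip_force: 0.0
```

>>> jog_arm --steps '[{"delta_rot": [0,0,0],"linear": [0.002,0,0],"grip": 0.045},{"delta_rot": [0,0,0],"linear": [0,0,0],"grip": 0.045}]'

```text
t: 13.1
tool_pos: [0.5446, 0.0169, 0.0338]
tool_rot: [2.339, 2.096, -0.001]
contact_force: [-1.4, -4.7, 1.5]
opening: 0.0446
grip_force: 0.0
```

```bash
python3 low.py
```

```text
13.1 [0.5446 0.0169 0.0338] [-1.4 -4.7  1.5]
scene blue z 351 [0.006 0.091] y [0.001 0.137]
scene lid 555 z [0.0772 0.0819 0.0853] [0.5516 0.1043] [0.0936 0.0845] 83.4
top blue z 15 [0.011 0.05 ] y [0.112 0.148]
top lid 425 z [0.0757 0.0817 0.0878] [0.5517 0.1236] [0.0568 0.0843] 82.1
```

>>> jog_arm --steps '[{"delta_rot": [0,0,0],"linear": [0.001,0,0],"grip": 0.045},{"delta_rot": [0,0,0],"linear": [0,0,0],"grip": 0.045}]'

```text
t: 13.4
tool_pos: [0.5448, 0.0174, 0.0339]
tool_rot: [2.338, 2.095, -0.002]
contact_force: [-0.7, -6.2, 3.5]
opening: 0.0453
grip_force: 0.0
```

>>> jog_arm --steps '[{"delta_rot": [0,0,0],"linear": [-0.01,0,0],"grip": 0.045},{"delta_rot": [0,0,0],"linear": [-0.03,0,0],"grip": 0.045},{"delta_rot": [0,0,0],"linear": [-0.04,0,0],"grip": 0.045},{"delta_rot": [0,0,0],"linear": [-0.03,0,-0.04],"grip": 0.045},{"delta_rot": [0,0,0],"linear": [-0.03,0,-0.04],"grip": 0.045},{"delta_rot": [0,0,0],"linear": [-0.02,0,-0.045],"grip": 0.045},{"delta_rot": [0,0,0],"linear": [-0.04,0,-0.02],"grip": 0.045},{"delta_rot": [0,0,0],"linear": [-0.04,0,0],"grip": 0.045},{"delta_rot": [0,0,0],"linear": [0,0,0],"grip": 0.045}]'

```text
t: 14.3
tool_pos: [0.5181, -0.224, 0.1798]
tool_rot: [2.342, 2.089, 0.001]
contact_force: [-0.3, -0.1, 0.3]
opening: 0.0451
grip_force: 0.0
```

```bash
python3 low.py pics/end.png; python3 - <<'E'
from h import *
# gap along the bay: lid top end vs cross-bar, and lateral sides, from top view
im,d,i=cap("top");p=pts(d,i)
ys=np.array([.115,.993]);xs=np.array([.993,-.115])
ro=(p[...,2]>.055)&(p[...,2]<.08)&(p[...,0]>.615)&(p[...,0]<.75)&(p[...,1]>-.02)&(p[...,1]<.16)
li=(p[...,2]>.076)&(p[...,2]<.088)&(p[...,0]>.48)&(p[...,0]<.605)&(p[...,1]>-.02)&(p[...,1]<.17)
for n,m in(("open",ro),("lid",li)):
    q=p[m][:,:2];print(n,np.percentile(q@ys,[1,99]).round(4),np.percentile(q@xs,[1,99]).round(4))
E
```

```text
14.3 [ 0.5181 -0.224   0.1798] [-0.3 -0.1  0.3]
scene blue z 362 [0.004 0.045] y [0.026 0.135]
scene lid 1002 z [0.0753 0.0812 0.0844] [0.5502 0.0887] [0.124  0.0865] 82.8
top blue z 30 [0.013 0.047] y [0.043 0.147]
top lid 911 z [0.0758 0.0812 0.087 ] [0.5477 0.0903] [0.1207 0.0838] 83.2
open [0.0884 0.2041] [0.6196 0.6992]
lid [0.0939 0.2114] [0.4924 0.5739]
```

View pics/end.png

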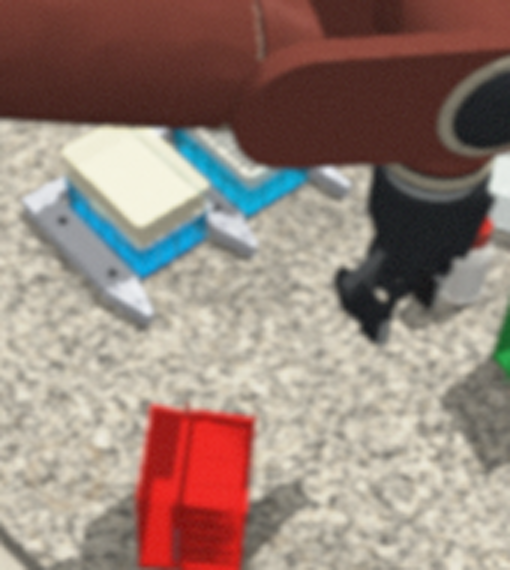

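The tip box is in the front bay with its lid shut and flat (crop (135,180)), pressed against the buffer, and the gripper is clear of everything.

```bash
python3 -c "
from station import ctrl
print(ctrl.finish_job())"
```

```text
the job is handed in; nothing more can be done
None
```

I pushed the lid shut, tipped the box onto its base with the lid still shut, slid it home against the end stop in the front bay, and handed the job in at about 14 s of the 72 s allowed, using light pushes only and touching none of the other items.

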